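Draw the length stop out to the marker and hold it

ROBOT

A 6-joint arm with a two-finger parallel gripper is mounted at the origin on a cart in front of the work surface, level with it; the furniture and walls round the work are solid. World frame = base frame: x ahead of the robot, y to its left, z up, the work surface at z = 0. Lengths are in m, angles in rad, forces in N, time in s.
With the tool pointing down it reaches from about 0.35 to 0.775 m from the base axis. Payload 7.3 kg.
Tool frame: the origin (TCP) lies at the centre of the arm's flange, where the gripper is bolted on; the fingertips stand 178 mm ahead of it and the grasp point (between the pads) lies 159 mm ahead of it (tip_extent is the distance from the TCP to the fingertips, in m); z points along the fingers, y is the line along which they close (so a half turn about z gives the same grasp; the last joint's range is limited). The gripper opens to 92 mm and grips with 3 to 60 N. Pads are 19 mm wide; open, the fingers measure 130 mm over their backs; the gripper's body (75 mm by 190 mm) begins 47 mm behind the grasp point.
Start: joints at [-1.266, 0.342, 1.524, -0, 1.275, -0.146], TCP at [0.229, -0.473, 0.405] pointing down, gripper open.
Joint ranges: [-2.53, 2.53], [-0.77, 2.02], [0.04, 2.7], [-1, 4.14], [0.28, 2.66], [-3.11, 3.11]. Speed limits (rad/s): [2.57, 2.57, 3.14, 3.14, 3.14, 3.14].

INTERFACE

Orientations are given as [roll, pitch, yaw] about the fixed x, y, z axes, in that order (R = Rz(yaw) Ry(pitch) Rx(roll)).
In Python, from cell import * gives the robot as it stands.
- The arm moves only by the tool arm_command, never from a script. Its arguments are lists of equal length, an entry for each row: "xyz": the shift along the world's x, y, z in mm, a list of three; "spin": the turn about the world's z in degrees. In form: {"xyz": [[tx, ty, tz], ...], "spin": [spin, ...]}. A call has 1 to 20 rows; each row shifts and turns the commanded pose from where the row before left it; what a row does not reach is not made up. A row lasts 1/10 s, in which the tool goes at most 50 mm and 8.59 degrees, less where a joint would pass 70% of its speed; a pose out of reach is approached as far as the arm can. A call with a gripper value outside its range is refused whole. "jaw" is the opening, from -1 (shut) to 1 (fully open), set as the call begins (left out, the last holds). The fingers move at their own pace and stop on an object; "squeeze" is the grip in N (left out, the last holds). Time passes only in rows, so rows that do not move let the fingers close. It gives the time, the measured TCP pose, the force, the opening and the grip force at its end, in the units of the state.
- observe(): the state, without advancing time (a new reading comes with each control period).
- read_camera(name): name is "scene" or "top" or "wrist"; returns a dict with "img" (384x512x3 uint8, red, green, blue), "depth" (384x512 float32, m along the optical axis (not along the pixel's ray), 0 where there is no reading), "fx", "fy", "cx", "cy" (pixels), "world_from_camera" (4x4, takes a point from camera to world coordinates). Camera axes: x right, y up, looking along -z (the intrinsics and any distortion apply to the point x, -y, -z); pixel columns grow to the right and rows downward; lengths in m; the calibration is good to about 2 mm. The wrist camera is an equidistant fisheye: a pixel r from the principal point sees the ray r / f radians off the axis. A picture is of the moment at which its call begins.
- hand_in(): hands the job in; it is judged then, once.
The state is a dict: "time": time; "qpos": joint angles; "qvel": joint speeds; "joint_efforts": joint torques, N m; "tool_pos": TCP position; "tool_rot": TCP orientation; "contact_force": force on the tool from outside, world axes, zero at the start; "torque": the same for the moment, N m; "opening": finger opening in m; "grip_force": force on a finger pad.
Only numpy, scipy, OpenCV 4.12 (cv2) and the standard library are available. Lean on these libraries where they do the work, as an engineer would, in place of code of your own. Each camera call takes 0.05 s, during which the arm holds its last target. There are 200 camera calls.

TASK

Set the bench length stop for me: push the red safety slide on top of the tube fully back, away from the arm's head, so that the lock button is freed. Then squeeze the orange lock button on the head between the fingers, draw the telescoping arm out until its red pointer is in line with the yellow marker on the scale, and finish holding it there with the button still squeezed, because the return spring is pulling on it. Do not shift the yellow marker or knock the spray can or the pipe reducer.

Things in the scene. Friction and masses are not known exactly. Their poses are not given: they have to be found in the camera images.
- gauge: Length stop: blue base plate 110 x 420 x 10 mm fixed on the table, a square aluminium tube (32 mm wide, top 62 mm up) along it. Origin on the table; z up; y along the tube, the way the arm draws out; x across it, -x the side of the lock button and the white scale. Plate from y = -205 to +215 mm, tube y = -203 to -30 mm, both centred on x = 0. Place and yaw vary
- safety_slide (a joint): Travel of the red safety slide on top of the tube, m: 0 to 0.006 at the start (forward, its tongue lies behind the lock button, which then hardly moves), 0.040 fully back (towards the tube's closed end, gauge -y). It slides with about 2 N of friction and stays where it is left
- slide_grip (a point): Point in the slide's black upright grip, moving with it: grip 12 mm (gauge x) x 22 mm (gauge y) x 34 mm high, its top 100 mm above the table, this point 86 mm above the table in the middle of its length and width. The red slide plate under the grip is 67 mm above the table at its top
- stop_arm (a joint): Extension of the telescoping arm, m: 0 at home (start), up to 0.200, growing along gauge +y. A spring draws it back with 3 to 4.5 N. A pawl in a rack (10 mm pitch) locks it unless the button is pressed
- head_grip (a point): Where to pinch the arm's grey head (28 mm in gauge x, 36 mm in y, top 91 mm up); moves with the arm, 73 mm above the table, mid width with the button pressed. Across gauge x, head and button measure 40 mm, 32 mm when pressed. Pinch across gauge x: one finger on the button, the other on the plain far side. Free space beside the head from 30 mm up, but for the slide's tongue before it is slid back
- lock_button (a joint): Travel of the orange lock button on the head's -x side, m: 0 out, 0.008 fully pressed (towards gauge +x); the pawl is free beyond 0.0065. Spring: 3.6 N to start, 7.2 N fully pressed. Its face is 28 x 28 mm, centred at the height of head_grip
- pointer_tip (a point): Tip of the thin red pointer (3 mm wide) at the foot of the head, 17 mm above the table over the white scale; it moves with the arm
- marker_tip (a point): Tip of the yellow marker clip (12 mm long, top 26 mm above the table) on the outer edge of the scale; the arm is set when pointer_tip and marker_tip have the same gauge y
- marker (a joint): Place of the yellow marker along the scale, m: the arm extension at which the pointer is in line with it (0.06 to 0.16). Stiff; not to be moved
- spray_can: Bystander: spray can, 67 mm in diameter, 199 mm high, standing, loose; origin at its foot
- reducer: Bystander: dark steel pipe reducer (bell-shaped fitting), 55 mm in diameter, 44 mm high, loose; origin at its foot

How it is judged:
By the outcome, as a careful person would: the job done as asked, in the order asked, and still so for the second after the job is handed in, while the arm keeps its last pose, push and grip.
It also fails if it takes over 51 s, if anything falls off the work surface, if the arm or the gripper's body presses on something with over 40 N, if the wrist force passes 120 N, or if a joint passes its speed limit or range.

## Working session

There is one attempt and no reset: what is moved stays moved. The work goes in short steps, Python scripts to look and compute and a tool call to move; the robot and the scene stay as the last step left them, time stands still between calls to the robot, and variables do not carry over. Pictures are saved under pics/ and viewed, at most 10 in all, crops included, and the job is handed in when it is done.

Besides the shell and the picture viewer there is one more tool, called after ">>>" in YAML: its name, and indented under it one key for each argument. arm_command: Moves the arm, as the interface text tells. Its arguments: {"type":"object","properties":{"xyz":{"type":"array","items":{"type":"array","items":{"type":"number"}}},"spin":{"type":"array","items":{"type":"number"}},"jaw":{"type":"number"},"squeeze":{"type":"number"}},"required":["xyz","spin"]}

```bash
mkdir -p pics; cat > h.py <<'E'
from cell import *
import numpy as np, cv2
def pts(c):
    "world point per pixel from depth (pinhole)"
    v,u=np.mgrid[0:384,0:512]; d=c["depth"]
    p=np.stack([(u-c["cx"])/c["fx"]*d,-(v-c["cy"])/c["fy"]*d,-d,np.ones_like(d)],-1)
    return (p@np.array(c["world_from_camera"]).T)[...,:3]
def save(c,n): cv2.imwrite(f"pics/{n}.png",c["img"][...,::-1])
E
python3 - <<'E'
from h import *
for n in("scene","top"):
    c=read_camera(n);save(c,n+"0");np.savez(n+"0.npz",**c)
    print(n,c["fx"],c["cx"],c["cy"],np.round(c["world_from_camera"],3).tolist())
s=observe();print(s)
E
```

```text
scene 467.51600115770043 256.322292369297 193.4189991047108 [[-0.89, 0.282, -0.358, 0.127], [-0.456, -0.552, 0.698, 0.874], [-0.001, 0.784, 0.62, 0.903], [0.0, 0.0, 0.0, 1.0]]
top 478.46664986578014 253.8005789793375 197.0576054555672 [[0.146, 0.937, -0.317, 0.084], [-0.989, 0.138, -0.046, -0.109], [0.0, 0.32, 0.947, 1.696], [0.0, 0.0, 0.0, 1.0]]
{'time': 0.1, 'qpos': array([-1.26598467e+00,  3.42643233e-01,  1.52492327e+00, -4.09382426e-05,
        1.27540363e+00, -1.45987948e-01]), 'qvel': array([ 5.18553844e-05, -1.25550817e-03, -2.54613750e-03, -3.17929117e-05,
        7.35586979e-04,  1.49276175e-03]), 'joint_efforts': array([ 1.34029557e-03, -4.32006383e+01, -2.44695032e+01,  7.19540985e-02,
        5.26067172e-02, -6.29418787e-05]), 'tool_pos': array([ 0.22871805, -0.4724227 ,  0.40411877]), 'tool_rot': array([-3.14022413e+00, -1.61649567e-04,  4.50811436e-01]), 'contact_force': array([-0.89033663, -0.04638306, -0.16042727]), 'torque': array([-0.04010629,  0.04501399, -0.0302016 ]), 'grip_force': 0.0, 'opening': 0.09142836040445156}
```

View pics/top0.png

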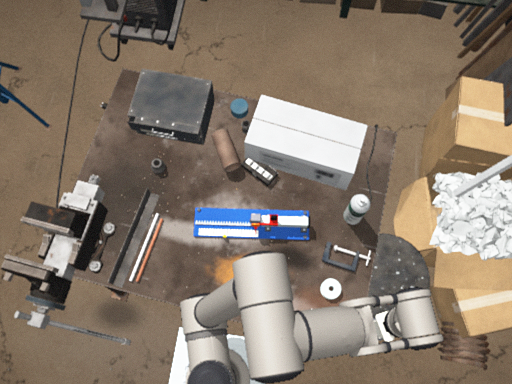

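View pics/scene0.png

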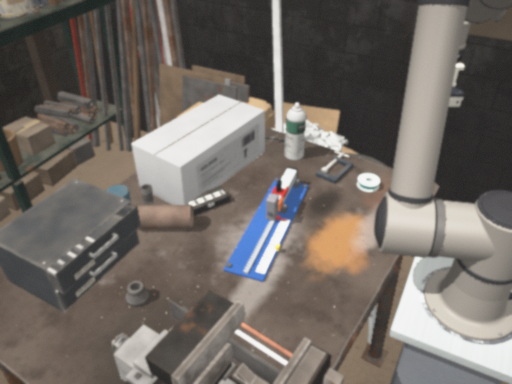

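The top view shows the blue plate at (195–310, 207–242) with the tube on the right, the head and slide near (262–275, 218) and the yellow marker near (225, 238). The can is at (357, 210) and the reducer at (158, 168). The gauge's +y runs roughly along world +y. Next I'll measure the poses.

```bash
python3 - <<'E'
from h import *
cs={n:dict(np.load(n+"0.npz")) for n in("scene","top")}
def ray(c,u,v,z):
    T=c["world_from_camera"];d=T[:3,:3]@np.array([(u-c["cx"])/c["fx"],-(v-c["cy"])/c["fy"],-1]);o=T[:3,3]
    return o+d*(z-o[2])/d[2]
for n,c in cs.items():
    P=pts(c);hsv=cv2.cvtColor(c["img"],cv2.COLOR_RGB2HSV);H,S,V=[hsv[...,i].astype(int) for i in range(3)]
    box=(P[...,0]>.35)&(P[...,0]<.75)&(P[...,1]>-.45)&(P[...,1]<.25)&(P[...,2]<.2)
    blue=(H>100)&(H<125)&(S>150)&(V>60)&box
    k,l,st,ce=cv2.connectedComponentsWithStats(cv2.dilate(blue.astype(np.uint8),np.ones((5,5))))
    i=1+st[1:,4].argmax();m=blue&(l==i)
    vs,us=np.nonzero(m);q=np.array([ray(c,u,v,.01)[:2] for u,v in zip(us,vs)])
    r=cv2.minAreaRect((q*1000).astype(np.float32));print(n,"plate",r,cv2.boxPoints(r).round(1).tolist())
    near=cv2.dilate(m.astype(np.uint8),np.ones((25,25)))>0
    for nm,mm in dict(red=((H<5)|(H>174))&(S>150)&(V>90),orange=(H>=7)&(H<17)&(S>170)&(V>120),yellow=(H>20)&(H<35)&(S>140)&(V>120)).items():
        mm=mm&near
        k,l,st,ce=cv2.connectedComponentsWithStats(mm.astype(np.uint8))
        for j in range(1,k):
            if st[j,4]>=3:
                print(nm,st[j,4],ce[j].round(1),"P",np.median(P[l==j],0).round(3),"z17",ray(c,*ce[j],.017).round(4)[:2],"z26",ray(c,*ce[j],.026).round(4)[:2])
    x0,x1,y0,y1=us.min()-12,us.max()+12,vs.min()-25,vs.max()+12
    cr=c["img"][y0:y1,x0:x1,::-1];f=min(780/cr.shape[1],560/cr.shape[0])
    cv2.imwrite(f"pics/{n}crop.png",cv2.resize(cr,None,fx=f,fy=f,interpolation=cv2.INTER_CUBIC));print("crop",x0,y0,f)
E
```

```text
scene plate ((540.2009887695312, 34.615631103515625), (100.26847839355469, 290.08721923828125), 7.558892726898193) [[471.3999938964844, 171.8000030517578], [509.6000061035156, -115.80000305175781], [609.0, -102.5999984741211], [570.7999877929688, 185.0]]
red 7 [274.3 191. ] P [ 0.567 -0.099  0.069] z17 [ 0.594  -0.1589] z26 [ 0.5892 -0.1485]
red 4 [278.  217.5] P [ 0.529 -0.045  0.023] z17 [ 0.5316 -0.0523] z26 [ 0.5275 -0.0429]
yellow 3 [277.7 247.7] P [0.477 0.065 0.023] z17 [0.481  0.0583] z26 [0.4774 0.0666]
crop 213 177 4.912280701754386
top plate ((544.921142578125, -31.245315551757812), (110.33293151855469, 416.8919372558594), 6.934332370758057) [[465.0, 169.0], [515.2999877929688, -244.8000030517578], [624.9000244140625, -231.5], [574.5, 182.3000030517578]]
red 69 [271.  221.4] P [ 0.545 -0.105  0.073] z17 [ 0.5612 -0.1023] z26 [ 0.5586 -0.1023]
red 4 [255. 227.] P [ 0.529 -0.048  0.023] z17 [ 0.5318 -0.0478] z26 [ 0.5294 -0.0482]
orange 18 [255.4 224.1] P [ 0.526 -0.052  0.08 ] z17 [ 0.543  -0.0478] z26 [ 0.5405 -0.0482]
yellow 7 [224.  236.3] P [0.479 0.057 0.027] z17 [0.4813 0.0577] z26 [0.4791 0.0568]
crop 182 183 5.6521739130434785
```

View pics/topcrop.png

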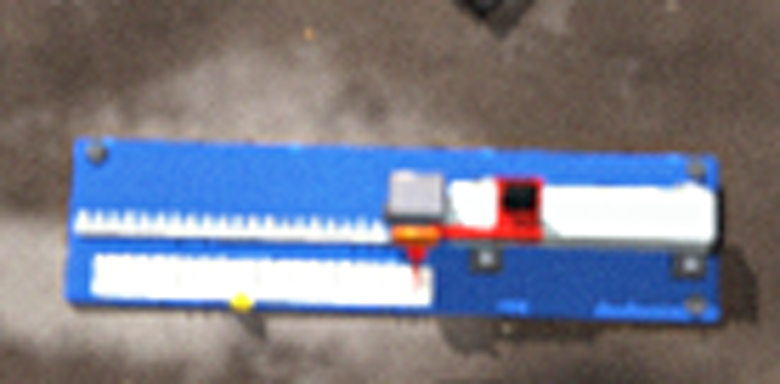

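View pics/scenecrop.png

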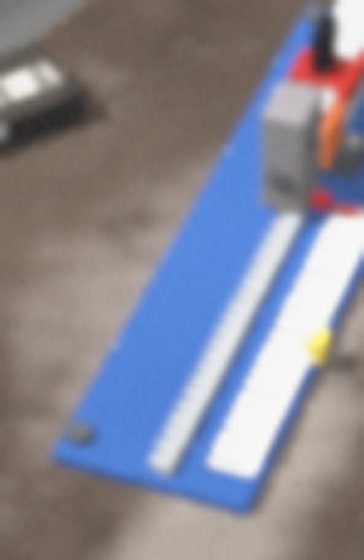

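```bash
cat >> h.py <<'E'
YAW=np.radians(6.93); O=np.array([.5455,-.0362])
A=np.array([[np.cos(YAW),np.sin(YAW)],[-np.sin(YAW),np.cos(YAW)]])
def g(p): return A@(np.asarray(p)[:2]-O)*1000   # world -> gauge mm
def w(q): return O+A.T@np.asarray(q)/1000
def ray(c,u,v,z):
    T=np.asarray(c["world_from_camera"]);d=T[:3,:3]@np.array([(u-c["cx"])/c["fx"],-(v-c["cy"])/c["fy"],-1]);o=T[:3,3]
    return o+d*(z-o[2])/d[2]
E
python3 - <<'E'
from h import *
c=dict(np.load("top0.npz"))
cp=lambda x,y:((x+.5)/5.652-.5+182,(y+.5)/5.652-.5+183)
for nm,z,L in(("head top corners",.091,[(390,173),(442,172),(386,214),(443,214)]),("grip top corners",.1,[(504,182),(537,182),(504,204),(537,204)]),("pointer tip",.017,[(416,276)]),("marker",.026,[(241,306)]),("tube end",.062,[(718,187),(716,240)]),("red plate",.067,[(498,240),(541,240)])):
    print(nm,[g(ray(c,*cp(*p),z)).round(1).tolist() for p in L])
P=pts(c);hsv=cv2.cvtColor(c["img"],cv2.COLOR_RGB2HSV)
m=(P[...,0]>.4)&(P[...,0]<.7)&(P[...,2]>.03)&(P[...,2]<.12)&(P[...,1]>-.27)&(P[...,1]<.1)
for lo,hi in((.085,.094),(.094,.11),(.058,.065)):
    mm=m&(P[...,2]>lo)&(P[...,2]<hi);q=np.array([g(p) for p in P[mm]]);print(lo,len(q),q.min(0).round(1),q.max(0).round(1),np.median(q,0).round(1))
mm=(P[...,2]>.12)&(P[...,2]<.25)&(P[...,1]<-.25)&(P[...,0]>.4);print("can",np.median(P[mm],0))
x,y=w([0,-67]);print("target",x,y)
E
```

```text
head top corners [[14.6, 6.5], [16.1, -25.7], [-11.8, 8.2], [-10.9, -26.9]]
grip top corners [[7.9, -63.9], [8.4, -84.2], [-6.2, -64.1], [-5.6, -84.3]]
pointer tip [[-31.5, -11.0]]
marker [[-56.3, 99.4]]
tube end [[19.4, -199.7], [-15.2, -198.1]]
red plate [[-20.0, -61.7], [-19.4, -88.5]]
0.085 72 [-26.3 -79.3] [13.4  8.3] [ -1.6 -12.7]
0.094 34 [-14.6 -82.3] [10.4  4.8] [  0.6 -68.2]
0.058 233 [ -23.2 -201.4] [18.6 11.9] [  -1.5 -129.9]
can [ 0.81071449 -0.32288822  0.16407219]
target 0.5535839941343904 -0.10271051825715344
```

>>> arm_command:
  xyz:
    - [16.4,18.1,-3.5]
    - [16.4,18.1,-3.5]
    - [16.4,18.1,-3.5]
    - [16.4,18.1,-3.5]
    - [16.4,18.1,-3.5]
    - [16.4,18.1,-3.5]
    - [16.4,18.1,-3.5]
    - [16.4,18.1,-3.5]
    - [16.4,18.1,-3.5]
    - [16.4,18.1,-3.5]
    - [16.4,18.1,-3.5]
    - [16.4,18.1,-3.5]
    - [16.4,18.1,-3.5]
    - [16.4,18.1,-3.5]
    - [16.4,18.1,-3.5]
    - [16.4,18.1,-3.5]
    - [16.4,18.1,-3.5]
    - [16.4,18.1,-3.5]
    - [16.4,18.1,-3.5]
    - [16.4,18.1,-3.5]
  spin: [3.55,3.55,3.55,3.55,3.55,3.55,3.55,3.55,3.55,3.55,3.55,3.55,3.55,3.55,3.55,3.55,3.55,3.55,3.55,3.55]
  jaw: 0.0
  squeeze: 10

```text
time: 2.1
tool_pos: [0.5573, -0.1097, 0.3341]
tool_rot: [-3.141, -0.0, 1.693]
contact_force: [0.7, 0.2, 0.2]
opening: 0.0461
grip_force: 0.0
```

>>> arm_command:
  xyz:
    - [0,0,0]
    - [0,0,0]
    - [0,0,0]
  spin: [0,0,0]

```text
time: 2.4
tool_pos: [0.5563, -0.1111, 0.3346]
tool_rot: [-3.141, 0.0, 1.689]
contact_force: [0.1, -0.8, 0.1]
opening: 0.0458
grip_force: 0.0
```

```bash
python3 - <<'E'
from h import *
s=observe();print(s["time"],s["tool_pos"],s["tool_rot"],s["opening"],s["qpos"],s["contact_force"])
c=read_camera("wrist");save(c,"wrist1");np.savez("wrist1.npz",**c);print(c["fx"],c["cx"],c["cy"],np.round(c["world_from_camera"],4))
E
```

```text
2.4 [ 0.55631797 -0.11107382  0.3346354 ] [-3.14101900e+00  2.45037113e-05  1.68878963e+00] 0.04583580192656502 [-3.32083766e-01  4.81301282e-01  1.50837040e+00 -2.97260580e-04
  1.15242685e+00 -4.49956226e-01] [ 0.1242469  -0.79477386  0.07295243]
297.3186396354542 255.28798429386651 199.23807264692087 [[ 0.9932 -0.1113 -0.035   0.5452]
 [ 0.1167  0.9447  0.3064 -0.0279]
 [-0.0011 -0.3084  0.9513  0.316 ]
 [ 0.      0.      0.      1.    ]]
```

View pics/wrist1.png

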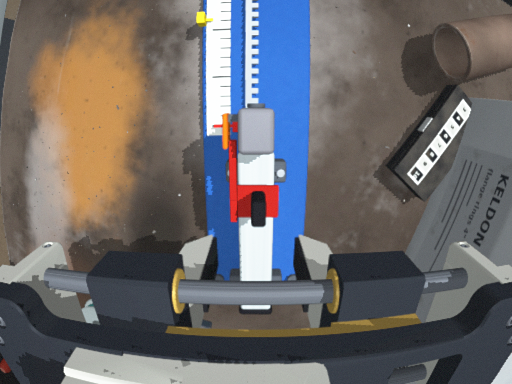

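The wrist view shows the grip top at about (258, 205), the head top at (239–274, 108–153), the pointer tip near (214, 127) and the marker near (202, 18).

```bash
cat >> h.py <<'E'
def fray(c,u,v,z):
    T=np.asarray(c["world_from_camera"]);d=cv2.fisheye.undistortPoints(np.array([[[u,v]]],float),np.array([[c["fx"],0,c["cx"]],[0,c["fy"],c["cy"]],[0,0,1]],float),np.zeros(4))[0,0]
    d=T[:3,:3]@np.array([d[0],-d[1],-1]);o=T[:3,3]
    return o+d*(z-o[2])/d[2]
E
python3 - <<'E'
from h import *
c=dict(np.load("wrist1.npz"))
for nm,z,L in(("head",.091,[(239,110),(273,110),(239,153),(274,153)]),("grip top",.1,[(251,194),(266,194),(251,226),(266,226)]),("plate edges",.01,[(207,130),(309,130),(206,70),(311,70)]),("tube",.062,[(240,240),(271,240)])):
    print(nm,[g(fray(c,*p,z)).round(1).tolist() for p in L])
hsv=cv2.cvtColor(c["img"],cv2.COLOR_RGB2HSV);H,S,V=[hsv[...,i].astype(int) for i in range(3)]
for nm,z,mm in(("yellow",.026,(H>22)&(H<35)&(S>140)&(V>120)),("red",.017,((H<6)|(H>174))&(S>150)&(V>90)),("or",.073,(H>=7)&(H<17)&(S>190)&(V>140))):
    mm[:, :190]=0; mm[240:]=0; mm[:,320:]=0
    k,l,st,ce=cv2.connectedComponentsWithStats(mm.astype(np.uint8))
    for j in range(1,k):
        if st[j,4]>4:
            x,y,ww,h,_=st[j]; print(nm,st[j],[g(fray(c,*p,z)).round(1).tolist() for p in((x,y),(x,y+h-1),(x+ww-1,y),tuple(ce[j]))])
cr=c["img"][100:240,195:300,::-1];cv2.imwrite("pics/w1crop.png",cv2.resize(cr,None,fx=4,fy=4,interpolation=cv2.INTER_NEAREST))
print(g(observe()["tool_pos"]))
E
```

```text
head [[-11.7, 5.4], [13.6, 5.3], [-12.2, -27.5], [14.6, -27.6]]
grip top [[-3.1, -57.5], [8.3, -57.6], [-3.3, -83.9], [8.5, -83.9]]
plate edges [[-49.6, -15.6], [55.8, -15.9], [-49.4, 47.0], [57.1, 46.9]]
tube [[-14.6, -114.6], [14.8, -114.7]]
yellow [196  12  17  15 141] [[-56.9, 105.9], [-56.7, 90.8], [-41.1, 104.7], [-51.2, 98.1]]
red [230 122   8  10  53] [[-24.9, -7.5], [-25.1, -16.6], [-17.9, -7.6], [-20.6, -12.1]]
red [214 125   8   2  16] [[-41.1, -10.2], [-41.2, -11.2], [-34.1, -10.3], [-37.6, -10.8]]
red [ 229  140   49   82 1514] [[-26.3, -25.8], [-28.7, -113.4], [22.1, -26.0], [-8.3, -80.1]]
or [222 114   8  35 130] [[-26.6, 2.2], [-27.2, -26.0], [-20.9, 2.0], [-23.9, -13.1]]
[  1.66355377 -75.78707068]
```

View pics/w1crop.png

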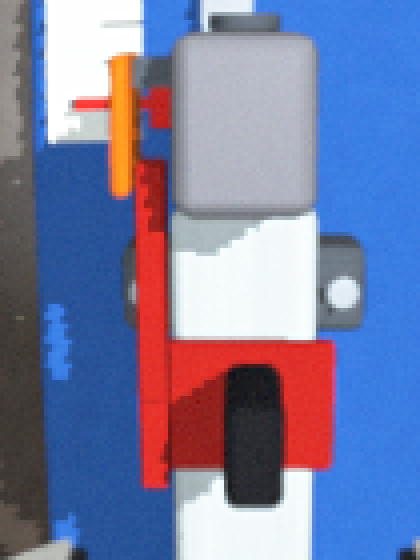

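The crop confirms the grip centre at gauge (+1.5, −74) and the head centre at about (+1, −11). I'll descend over the grip and pinch it.

>>> arm_command:
  xyz:
    - [0,0.3,-12]
    - [0,0.3,-12]
    - [0,0.3,-12]
    - [0,0.3,-12]
    - [0,0.3,-12]
    - [0,0.2,-12]
    - [0,0,-11]
    - [0,0,0]
    - [0,0,0]
  spin: [0,0,0,0,0,0,0,0,0]

```text
time: 3.35
tool_pos: [0.5569, -0.1089, 0.2516]
tool_rot: [-3.142, -0.0, 1.69]
contact_force: [-0.5, -0.3, -0.3]
opening: 0.0459
grip_force: 0.0
```

>>> arm_command:
  xyz:
    - [0,0,0]
    - [0,0,0]
    - [0,0,0]
    - [0,0,0]
    - [0,0,0]
    - [0,0,0]
    - [0,0,0]
    - [0,0,0]
  spin: [0,0,0,0,0,0,0,0]
  jaw: -1
  squeeze: 10

```text
time: 4.15
tool_pos: [0.5531, -0.1092, 0.2514]
tool_rot: [-3.129, -0.002, 1.691]
contact_force: [-20.0, -4.7, 9.0]
opening: 0.0319
grip_force: 10.0
```

```bash
python3 - <<'E'
from h import *
c=dict(np.load("wrist1.npz"));T=c["world_from_camera"]
def fp(u,v):
    o=T[:3,3];d=(fray(c,u,v,0)-o);ax=-T[:3,2];return o+d*c["depth"][v,u]/(d@ax)
for uv in[(232,160),(233,170),(233,180),(233,190),(233,200),(234,210),(234,218),(242,200),(274,200),(255,175),(258,215),(256,130)]:
    p=fp(*uv);print(uv,g(p).round(1),(p[2]*1000).round(1))
E
```

```text
(232, 160) [-18.6 -35. ] 79.3
(233, 170) [-17.8 -42.9] 81.2
(233, 180) [-18.  -51.3] 81.0
(233, 190) [-18.3 -59.9] 80.6
(233, 200) [-18.5 -68.8] 80.0
(234, 210) [-18.  -78.1] 78.9
(234, 218) [-18.2 -85.1] 79.6
(242, 200) [-11.5 -72.5] 68.8
(274, 200) [ 16.5 -72.7] 68.4
(255, 175) [ -0.1 -51.5] 62.9
(258, 215) [  2.2 -73.7] 102.3
(256, 130) [ 0.9 -9.8] 92.0
```

The tongue rail beside the grip stands about 80 mm high, and the finger caught on it. I'll open, rise 12 mm above it, and pinch again.

>>> arm_command:
  xyz:
    - [0,0,0]
    - [0,0,0]
    - [0,0,0]
    - [0,0,4]
    - [0,0,4]
    - [0,0,4]
    - [-1,0,0]
    - [0,0,0]
  spin: [0,0,0,0,0,0,0,0]
  jaw: 0

```text
time: 4.95
tool_pos: [0.5558, -0.1088, 0.264]
tool_rot: [3.141, 0.0, 1.69]
contact_force: [-0.1, -0.5, 1.0]
opening: 0.0459
grip_force: 0.0
```

>>> arm_command:
  xyz:
    - [0,0,0]
    - [0,0,0]
    - [0,0,0]
    - [0,0,0]
    - [0,0,0]
    - [0,0,0]
    - [0,0,0]
    - [0,0,0]
  spin: [0,0,0,0,0,0,0,0]
  jaw: -1
  squeeze: 10

```text
time: 5.75
tool_pos: [0.557, -0.1087, 0.2638]
tool_rot: [3.137, 0.001, 1.69]
contact_force: [7.6, 1.2, -4.2]
opening: 0.0118
grip_force: 10.0
```

>>> arm_command:
  xyz:
    - [1.5,0,0]
    - [0.5,-4,0]
    - [0.5,-4,0]
    - [0.5,-4,0]
    - [0.5,-4,0]
    - [0.5,-4,0]
    - [0.5,-4,0]
    - [0.5,-4,0]
    - [0.5,-4,0]
    - [0,0,0]
  spin: [0,0,0,0,0,0,0,0,0,0]

```text
time: 6.75
tool_pos: [0.5615, -0.1417, 0.2638]
tool_rot: [3.141, 0.001, 1.689]
contact_force: [4.3, -0.5, -3.3]
opening: 0.0118
grip_force: 10.0
```

>>> arm_command:
  xyz:
    - [0.2,-2,0]
    - [0.2,-2,0]
    - [0,0,0]
  spin: [0,0,0]

```text
time: 7.05
tool_pos: [0.5618, -0.1442, 0.2638]
tool_rot: [3.141, -0.002, 1.69]
contact_force: [5.3, 5.1, -0.7]
opening: 0.0117
grip_force: 10.0
```

>>> arm_command:
  xyz:
    - [0.2,-2,0]
    - [0.2,-2,0]
    - [0,0,0]
    - [0,0,0]
  spin: [0,0,0,0]

```text
time: 7.45
tool_pos: [0.5621, -0.1466, 0.2637]
tool_rot: [3.141, -0.005, 1.69]
contact_force: [5.1, 13.4, 0.9]
opening: 0.0121
grip_force: 10.0
```

```bash
python3 - <<'E'
from h import *
s=observe();print(s["tool_pos"],s["contact_force"],g(s["tool_pos"]))
c=read_camera("wrist");np.savez("wrist2.npz",**c);save(c,"wrist2")
print(g(fray(c,254,110,.091)))
cv2.imwrite("pics/w2crop.png",cv2.resize(c["img"][40:300,190:330,::-1],None,fx=2,fy=2))
E
```

```text
[ 0.56213211 -0.14656836  0.26367935] [ 5.11073488 13.40802723  0.86962324] [   3.19393177 -111.5688145 ]
[  1.38064958 -28.87033685]
```

View pics/w2crop.png

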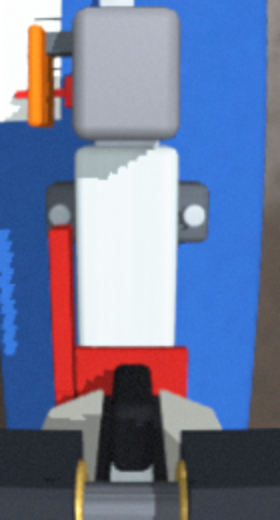

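```bash
python3 - <<'E'
from h import *
a=dict(np.load("wrist1.npz"));b=dict(np.load("wrist2.npz"))
for nm,c,lo,hi in(("1",a,228,240),("2",b,212,228)):
    hsv=cv2.cvtColor(c["img"],cv2.COLOR_RGB2HSV);m=((hsv[...,0]<6)|(hsv[...,0]>174))&(hsv[...,1]>150)&(hsv[...,2]>70)
    m[:100 if nm=="1" else 110]=0;m[:,:200]=0;m[:,320:]=0
    k,l,st,ce=cv2.connectedComponentsWithStats(m.astype(np.uint8));j=1+st[1:,4].argmax();print(st[j])
    vs,us=np.nonzero(l==j);v=vs.min();print("tongue front",g(fray(c,us[vs==v].mean(),v,.079)))
    v2=[vv for vv in range(384) if (us[vs==vv]>262).sum()>3];print("plate front",v2[0],g(fray(c,268,v2[0],.067)))
E
```

```text
[ 229  140   49   82 1521]
tongue front [-17.88274239 -18.73769073]
plate front 185 [ 11.17073102 -59.46787808]
[ 214  152   69   90 1954]
tongue front [-15.72617399 -52.52084941]
plate front 214 [ 10.00061145 -94.39180155]
```

>>> arm_command:
  xyz:
    - [0,0,0]
    - [0,0,0]
    - [0.2,-1.5,0]
    - [0.2,-1.5,0]
    - [0,0,0]
    - [0,0,0]
  spin: [0,0,0,0,0,0]
  squeeze: 25

```text
time: 8.1
tool_pos: [0.5624, -0.1477, 0.2637]
tool_rot: [-3.141, -0.009, 1.69]
contact_force: [4.5, 23.5, 3.8]
opening: 0.0114
grip_force: 25.0
```

At the stop, force rises 10 N for 1 mm of movement, so the slide is fully back. I'll relieve, release, and go over the head.

>>> arm_command:
  xyz:
    - [-0.5,2,0]
    - [-0.4,2,0]
    - [0,0,0]
  spin: [0,0,0]

```text
time: 8.4
tool_pos: [0.5619, -0.1461, 0.2637]
tool_rot: [3.14, -0.003, 1.69]
contact_force: [6.7, 10.3, -1.4]
opening: 0.0115
grip_force: 25.0
```

>>> arm_command:
  xyz:
    - [0,0,0]
    - [0,0,0]
    - [0,0,0]
    - [0,0,0]
    - [0,0,10]
    - [0,0,20]
    - [0,0,20]
    - [-2,17,0]
    - [-3,17,0]
    - [-3,17,0]
    - [-3,17,0]
    - [-2,17,0]
    - [-2,15,0]
    - [0,0,0]
    - [0,0,0]
    - [0,0,0]
  spin: [0,0,0,0,0,0,0,0,0,0,0,0,0,0,0,0]
  jaw: 0.8

```text
time: 10.0
tool_pos: [0.5467, -0.0483, 0.3137]
tool_rot: [3.141, 0.0, 1.69]
contact_force: [-0.3, -0.4, 0.3]
opening: 0.0828
grip_force: 0.0
```

```bash
python3 - <<'E'
from h import *
s=observe();print(s["time"],s["tool_pos"],g(s["tool_pos"]),s["opening"],s["tool_rot"])
c=read_camera("top")
cv2.imwrite("pics/top3.png",cv2.resize(c["img"][175:260,170:340,::-1],None,fx=4,fy=4))
c=read_camera("wrist");save(c,"wrist3");np.savez("wrist3.npz",**c)
E
```

```text
10.0 [ 0.5467302  -0.04830524  0.31373954] [ -0.23936027 -12.16523385] 0.08276846993475404 [3.14130450e+00 3.80525637e-04 1.68961677e+00]
```

View pics/wrist3.png

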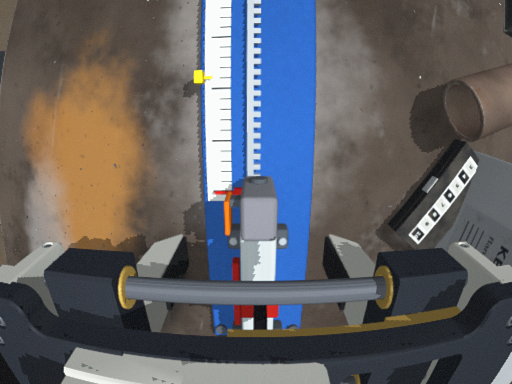

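The wrist view shows the marker at (202, 76), the pointer at about (226, 192), and the fingers straddling the head. I'll measure the needed extension, then descend and pinch.

```bash
cat >> h.py <<'E'
def find(c,y0=0,y1=384):
    hsv=cv2.cvtColor(c["img"],cv2.COLOR_RGB2HSV);H,S,V=[hsv[...,i].astype(int) for i in range(3)];o={}
    for nm,z,mm in(("yellow",.026,(H>22)&(H<35)&(S>140)&(V>120)),("red",.017,((H<7)|(H>174))&(S>140)&(V>80))):
        mm[:y0]=0;mm[y1:]=0;mm[:,:185]=0;mm[:,245:]=0
        k,l,st,ce=cv2.connectedComponentsWithStats(mm.astype(np.uint8))
        for j in range(1,k):
            if st[j,4]>4:
                x,y,ww,h,a=st[j];v,u=np.nonzero(l==j)
                # centroids of the tip columns
                t=(u>=u.max()-2) if nm=="yellow" else (u<=u.min()+3)
                print(nm,st[j],"all",g(fray(c,*ce[j],z)).round(1),"tip",u[t].mean().round(1),v[t].mean().round(1),g(fray(c,u[t].mean(),v[t].mean(),z)).round(2))
E
python3 - <<'E'
from h import *
find(dict(np.load("wrist3.npz")));find(dict(np.load("wrist1.npz")))
E
```

```text
yellow [193  70  19  14 159] all [-51.1  99.6] tip 209.7 77.0 [-41.89  98.88]
red [231 188  11   7  61] all [-19.9 -10.2] tip 233.0 192.0 [-23.48 -11.09]
red [215 191  13   3  37] all [-35.6 -11. ] tip 216.5 192.0 [-39.76 -11.01]
red [233 258   7  23 140] all [-23.3 -98.7] tip 234.6 269.1 [-24.57 -98.45]
red [234 305  11  20 173] all [ -21.8 -161.3] tip 235.9 314.0 [ -25.42 -162.62]
yellow [196  12  17  15 141] all [-51.2  98.1] tip 211.0 19.5 [-41.99  96.66]
red [230 122   8  10  56] all [-20.4 -12. ] tip 232.2 126.1 [-22.76 -11.71]
red [214 125   8   2  16] all [-37.6 -10.8] tip 215.5 125.5 [-39.64 -10.71]
red [229 140  16  82 840] all [-21.1 -73.8] tip 230.7 176.0 [-25.34 -63.28]
```

>>> arm_command:
  xyz:
    - [0.8,1,-12]
    - [0,0,-14]
    - [0,0,-14]
    - [0,0,-14]
    - [0,0,-14]
    - [0,0,-14]
    - [0,0,0]
    - [0,0,0]
  spin: [0,0,0,0,0,0,0,0]

```text
time: 10.9
tool_pos: [0.5473, -0.0471, 0.2313]
tool_rot: [-3.141, -0.0, 1.69]
contact_force: [0.7, -0.4, 0.3]
opening: 0.0829
grip_force: 0.0
```

>>> arm_command:
  xyz:
    - [0,0,0]
    - [0,0,0]
    - [0,0,0]
    - [0,0,0]
    - [0,0,0]
    - [0,0,0]
    - [0,0,0]
    - [0,0,0]
    - [0,0,0]
    - [0,0,0]
  spin: [0,0,0,0,0,0,0,0,0,0]
  jaw: -1
  squeeze: 20

```text
time: 11.9
tool_pos: [0.5472, -0.0468, 0.2318]
tool_rot: [-3.141, -0.0, 1.69]
contact_force: [-2.1, -0.3, 2.3]
opening: 0.0315
grip_force: 20.0
```

The button is fully pressed with the opening at 31.5 mm. I'll draw out about 90 mm of the estimated 109, then look.

>>> arm_command:
  xyz:
    - [-0.5,4,0]
    - [-0.6,5,0]
    - [-0.6,5,0]
    - [-0.6,5,0]
    - [-0.6,5,0]
    - [-0.7,6,0]
    - [0,0,0]
    - [0,0,0]
  spin: [0,0,0,0,0,0,0,0]

```text
time: 12.7
tool_pos: [0.5437, -0.0166, 0.2318]
tool_rot: [-3.141, -0.0, 1.69]
contact_force: [-3.4, -1.8, 4.1]
opening: 0.0314
grip_force: 20.0
```

>>> arm_command:
  xyz:
    - [-0.7,6,0]
    - [-0.7,6,0]
    - [-0.7,6,0]
    - [-0.7,6,0]
    - [-0.7,6,0]
    - [-0.7,6,0]
    - [-0.7,6,0]
    - [-0.7,6,0]
    - [-0.7,6,0]
    - [-0.7,6,0]
    - [0,0,0]
    - [0,0,0]
    - [0,0,0]
  spin: [0,0,0,0,0,0,0,0,0,0,0,0,0]

```text
time: 14.0
tool_pos: [0.5367, 0.0429, 0.2318]
tool_rot: [-3.141, -0.0, 1.69]
contact_force: [-2.8, -3.1, 3.8]
opening: 0.0315
grip_force: 20.0
```

```bash
python3 - <<'E'
from h import *
s=observe();print(s["time"],s["tool_pos"],g(s["tool_pos"]),s["opening"],s["contact_force"])
c=read_camera("wrist");save(c,"wrist4");np.savez("wrist4.npz",**c);find(c)
t=read_camera("top");sc=read_camera("scene")
a=cv2.resize(c["img"][60:260,150:320,::-1],None,fx=2.3,fy=2.3);b=cv2.resize(sc["img"][200:280,230:310,::-1],None,fx=4,fy=4)
im=np.zeros((460,720,3),np.uint8);im[:a.shape[0],:a.shape[1]]=a;im[:320,395:715]=b;cv2.imwrite("pics/mix4.png",im)
E
```

```text
14.0 [0.53673197 0.04293161 0.23175442] [ 0.84377546 79.6114224 ] 0.03148453258824005 [-2.75877086 -3.12626049  3.77247902]
yellow [185 190  12  20  91] all [-45.6 103.2] tip 194.9 198.6 [-41.01 103.43]
yellow [196 299   2   6   6] all [-47.1  17.9] tip 196.8 301.5 [-47.07  17.91]
red [199 222  37  16 238] all [-24.8  78.4] tip 200.8 227.5 [-40.14  78.54]
```

View pics/mix4.png

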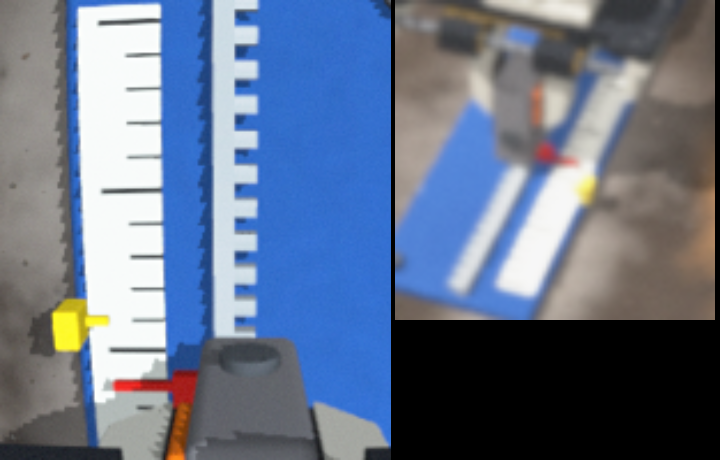

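The left panel shows the pointer about 25 mm short of the yellow prong. I'll measure with the prong at pointer height.

```bash
cat >> h.py <<'E'
def align(c):
    hsv=cv2.cvtColor(c["img"],cv2.COLOR_RGB2HSV);H,S,V=[hsv[...,i].astype(int) for i in range(3)]
    Y=(H>20)&(H<36)&(S>120)&(V>100);R=((H<7)|(H>174))&(S>140)&(V>80)
    for m in(Y,R): m[:170]=0;m[290:]=0;m[:,:170]=0;m[:,240:]=0
    for nm,m in(("Y",Y),("R",R)):
        for u in range(172,216,1):
            v=np.nonzero(m[:,u])[0]
            if 0<len(v)<9: print(nm,u,v.min(),v.max(),*[g(fray(c,u,v.mean(),z)).round(1) for z in(.015,.017,.022)])
E
python3 - <<'E'
from h import *
align(dict(np.load("wrist4.npz")))
E
```

```text
Y 172 196 199 [-60.4 100.8] [-59.7 101.4] [-58.2 103. ]
Y 188 197 202 [-48.5  99.3] [-48.   99.9] [-46.8 101.5]
Y 189 197 201 [-47.8  99.6] [-47.3 100.3] [-46.1 101.9]
Y 190 197 201 [-47.   99.6] [-46.6 100.3] [-45.4 101.9]
Y 191 197 200 [-46.3 100. ] [-45.8 100.6] [-44.6 102.2]
Y 192 197 200 [-45.5 100. ] [-45.1 100.6] [-43.9 102.2]
Y 193 197 200 [-44.8 100. ] [-44.3 100.6] [-43.2 102.2]
Y 194 197 200 [-44.1 100. ] [-43.6 100.6] [-42.5 102.2]
Y 195 197 289 [-45.   76.8] [-44.6  77.7] [-43.4  79.9]
Y 204 273 279 [-41.4  35.2] [-41.   36.5] [-40.   39.7]
Y 205 279 279 [-40.8  32.6] [-40.4  34. ] [-39.4  37.3]
R 199 227 227 [-41.9  78. ] [-41.5  78.9] [-40.4  81.1]
R 200 226 229 [-41.2  77.6] [-40.8  78.5] [-39.7  80.7]
R 201 226 229 [-40.4  77.6] [-40.   78.5] [-39.   80.7]
R 202 226 229 [-39.7  77.7] [-39.3  78.5] [-38.3  80.7]
R 203 226 229 [-38.9  77.7] [-38.5  78.5] [-37.6  80.7]
R 204 226 229 [-38.2  77.7] [-37.8  78.5] [-36.8  80.7]
R 205 226 229 [-37.4  77.7] [-37.1  78.5] [-36.1  80.7]
R 206 226 229 [-36.7  77.7] [-36.3  78.5] [-35.4  80.7]
R 207 226 229 [-35.9  77.7] [-35.6  78.6] [-34.7  80.7]
R 208 226 229 [-35.2  77.7] [-34.9  78.6] [-34.   80.7]
R 209 226 229 [-34.5  77.7] [-34.1  78.6] [-33.3  80.7]
R 210 226 229 [-33.7  77.7] [-33.4  78.6] [-32.5  80.7]
R 211 225 229 [-33.   78.1] [-32.6  79. ] [-31.8  81.1]
R 212 225 229 [-32.2  78.1] [-31.9  79. ] [-31.1  81.1]
R 213 225 229 [-31.5  78.1] [-31.2  79. ] [-30.4  81.1]
R 214 225 229 [-30.7  78.1] [-30.4  79. ] [-29.7  81.1]
R 215 226 229 [-30.   77.7] [-29.7  78.6] [-29.   80.8]
```

>>> arm_command:
  xyz:
    - [-0.5,4,0]
    - [-0.5,4,0]
    - [-0.5,4,0]
    - [-0.5,4,0]
    - [-0.4,3,0]
    - [-0.1,1,0]
    - [0,0,0]
    - [0,0,0]
    - [0,0,0]
  spin: [0,0,0,0,0,0,0,0,0]

```text
time: 15.05
tool_pos: [0.5343, 0.0631, 0.2318]
tool_rot: [3.141, -0.0, 1.69]
contact_force: [-1.7, -3.7, 3.6]
opening: 0.0314
grip_force: 20.0
```

```bash
python3 - <<'E'
from h import *
s=observe();print(s["time"],s["tool_pos"],g(s["tool_pos"]),s["opening"],s["contact_force"])
c=read_camera("wrist");np.savez("wrist5.npz",**c);align(c)
cv2.imwrite("pics/w5.png",cv2.resize(c["img"][190:260,160:260,::-1],None,fx=7,fy=7,interpolation=cv2.INTER_NEAREST))
T=np.array(c["world_from_camera"])
for v,u in[(225,190),(226,190),(227,190),(229,205),(230,205),(228,205)]:
    o=T[:3,3];d=fray(c,u,v,0)-o;p=o+d*c["depth"][v,u]/(d@-T[:3,2]);print(u,v,c["img"][v,u],(p[2]*1000).round(1),g(p))
E
```

```text
15.05 [0.5343282  0.06309313 0.23175874] [ 0.89019526 99.91567823] 0.03142074803399348 [-1.66614949 -3.68431922  3.59168745]
Y 190 223 229 [-48.5  99.1] [-48.1  99.9] [-46.8 102.1]
Y 191 224 227 [-47.7  99.5] [-47.3 100.3] [-46.1 102.5]
Y 192 224 227 [-47.   99.5] [-46.5 100.4] [-45.3 102.5]
Y 193 224 227 [-46.2  99.5] [-45.8 100.4] [-44.6 102.5]
Y 194 224 227 [-45.5  99.5] [-45.  100.4] [-43.9 102.5]
Y 195 224 289 [-46.6  77.2] [-46.1  78.3] [-44.9  81. ]
Y 204 274 279 [-41.3  55.3] [-40.9  56.6] [-39.9  59.9]
R 200 226 229 [-41.1  98. ] [-40.7  98.8] [-39.6 101. ]
R 201 226 229 [-40.3  98. ] [-39.9  98.8] [-38.9 101. ]
R 202 226 229 [-39.6  98. ] [-39.2  98.8] [-38.2 101. ]
R 203 226 229 [-38.8  98. ] [-38.4  98.9] [-37.5 101. ]
R 204 226 229 [-38.1  98. ] [-37.7  98.9] [-36.7 101. ]
R 205 226 229 [-37.3  98. ] [-37.   98.9] [-36. 101.]
R 206 226 229 [-36.6  98. ] [-36.2  98.9] [-35.3 101. ]
R 207 226 229 [-35.8  98. ] [-35.5  98.9] [-34.6 101. ]
R 208 226 229 [-35.1  98. ] [-34.7  98.9] [-33.9 101.1]
R 209 225 229 [-34.3  98.4] [-34.   99.3] [-33.1 101.4]
R 210 225 229 [-33.6  98.4] [-33.2  99.3] [-32.4 101.4]
R 211 226 229 [-32.9  98. ] [-32.5  98.9] [-31.7 101.1]
R 212 226 229 [-32.1  98. ] [-31.8  98.9] [-31.  101.1]
R 213 226 229 [-31.4  98. ] [-31.1  98.9] [-30.3 101.1]
R 214 226 229 [-30.6  98.1] [-30.3  98.9] [-29.6 101.1]
R 215 226 229 [-29.9  98.1] [-29.6  98.9] [-28.8 101.1]
190 225 [255 251  44] 17.5 [-47.86850873 100.93363523]
190 226 [255 253  41] 17.0 [-48.0580401   99.92768973]
190 227 [255 254  48] 17.1 [-48.09472432  99.18717604]
205 229 [244  63  59] 19.7 [-36.51762425  98.87484596]
205 230 [219 164 160] 14.1 [-37.62603393  95.59889726]
205 228 [245  46  41] 20.4 [-36.33737804  99.95566116]
```

View pics/w5.png

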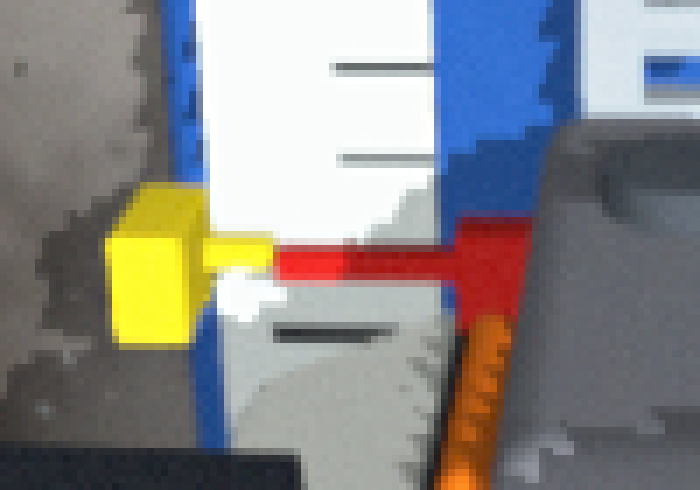

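The crop shows the prong at rows about 224–228 and the pointer at about 225.5–230, so they are nearly aligned. I'll do a sub-pixel check.

```bash
python3 - <<'E'
from h import *
c=dict(np.load("wrist5.npz"));I=c["img"].astype(float)
print("prong B",[(v,I[v,192:198].mean(0).round().astype(int).tolist()) for v in range(221,233)])
print("ptr",[(v,I[v,200:206].mean(0).round().astype(int).tolist()) for v in range(221,233)])
# earlier, steeper views: prong/pointer centres by ray at 17 mm
for f,py,pr in(("wrist1",(204,213,14,26),(213,222,120,132)),("wrist3",(203,212,70,84),(215,228,186,198))):
    c=dict(np.load(f+".npz"));I=c["img"].astype(int)
    for n,(a,b,t,q) in(("Y",py),("R",pr)):
        w_=np.clip(I[t:q,a:b,0]-I[t:q,a:b,2 if n=="Y" else 1]-40,0,None)
        for u in range(a,b):
            k=w_[:,u-a]
            if k.sum()>100: vv=(k*np.arange(t,q)).sum()/k.sum();print(f,n,u,round(vv,2),k.astype(bool).sum(),g(fray(c,u,vv,.017)).round(2))
E
```

```text
prong B [(221, [250, 252, 253]), (222, [246, 249, 246]), (223, [223, 219, 157]), (224, [235, 220, 52]), (225, [254, 249, 38]), (226, [254, 253, 42]), (227, [255, 252, 67]), (228, [245, 242, 180]), (229, [229, 232, 226]), (230, [248, 251, 252]), (231, [251, 253, 253]), (232, [251, 253, 252])]
ptr [(221, [250, 252, 252]), (222, [250, 253, 252]), (223, [251, 255, 255]), (224, [233, 225, 223]), (225, [183, 92, 91]), (226, [228, 39, 35]), (227, [244, 44, 39]), (228, [245, 44, 40]), (229, [244, 65, 62]), (230, [216, 166, 164]), (231, [192, 200, 199]), (232, [194, 203, 200])]
wrist1 Y 204 18.72 12 [-50.41 100.77]
wrist1 Y 205 19.63 12 [-49.38  99.68]
wrist1 Y 206 19.91 10 [-48.37  99.29]
wrist1 Y 207 19.55 4 [-47.36  99.62]
wrist1 Y 208 19.51 4 [-46.35  99.59]
wrist1 Y 209 19.43 4 [-45.34  99.61]
wrist1 Y 210 19.35 4 [-44.33  99.63]
wrist1 Y 211 19.17 4 [-43.32  99.76]
wrist1 Y 212 19.13 3 [-42.31  99.74]
wrist1 R 214 125.78 3 [-41.17 -10.96]
wrist1 R 215 125.73 4 [-40.15 -10.93]
wrist1 R 216 125.7 4 [-39.14 -10.93]
wrist1 R 217 125.68 4 [-38.12 -10.94]
wrist1 R 218 125.62 4 [-37.11 -10.9 ]
[... 241 characters left out ...]
77.11 4 [-46.72  99.85]
wrist3 Y 207 77.09 3 [-45.78  99.82]
wrist3 Y 208 77.08 3 [-44.85  99.79]
wrist3 Y 209 77.07 3 [-43.91  99.76]
wrist3 Y 210 77.02 3 [-42.98  99.76]
wrist3 Y 211 76.94 3 [-42.04  99.79]
wrist3 R 215 192.11 4 [-41.25 -11.12]
wrist3 R 216 192.28 4 [-40.26 -11.3 ]
wrist3 R 217 192.31 4 [-39.27 -11.33]
wrist3 R 218 192.31 4 [-38.28 -11.33]
wrist3 R 219 192.3 4 [-37.29 -11.33]
wrist3 R 220 192.18 4 [-36.29 -11.21]
wrist3 R 221 192.16 4 [-35.3  -11.19]
wrist3 R 222 191.99 4 [-34.31 -11.03]
wrist3 R 223 191.99 4 [-33.32 -11.03]
wrist3 R 224 192.0 4 [-32.34 -11.05]
wrist3 R 225 192.14 4 [-31.36 -11.2 ]
wrist3 R 226 193.33 7 [-30.41 -12.42]
wrist3 R 227 194.16 7 [-29.45 -13.27]
```

>>> arm_command:
  xyz:
    - [-0.1,1,0]
    - [0,0,0]
    - [0,0,0]
    - [0,0,0]
    - [0,0,0]
    - [0,0,0]
  spin: [0,0,0,0,0,0]

```text
time: 15.7
tool_pos: [0.5342, 0.0641, 0.2318]
tool_rot: [3.141, 0.0, 1.69]
contact_force: [-1.9, -4.7, 3.4]
opening: 0.0314
grip_force: 20.0
```

```bash
cat > m.py <<'E'
from h import *
s=observe();print(s["time"],g(s["tool_pos"]),s["opening"],s["contact_force"],s["grip_force"])
C=[read_camera("wrist") for _ in range(3)];c=C[0];I=np.mean([k["img"].astype(float) for k in C],0)
def edges(sl,ch):
    p=I[212:242,sl,ch].mean(1);i=p.argmin();lo=p[i:i+1].min()
    a=i
    while p[a]<(lo+p[max(0,i-7)])/2:a-=1
    b=i
    while p[b]<(lo+p[i+7])/2:b+=1
    h1=(lo+p[i-7])/2;h2=(lo+p[i+7])/2
    return 212+a+(p[a]-h1)/(p[a]-p[a+1]),212+b-(p[b]-h2)/(p[b]-p[b-1])
for n,sl,ch in(("Y",slice(192,197),2),("R",slice(201,207),1)):
    e=edges(sl,ch);u=(sl.start+sl.stop-1)/2;print(n,np.round(e,2),g(fray(c,u,np.mean(e),.017)).round(2),[g(fray(c,u,x,.017))[1].round(2) for x in e])
cv2.imwrite("pics/w6.png",cv2.resize(c["img"][190:260,160:260,::-1],None,fx=7,fy=7,interpolation=cv2.INTER_NEAREST))
E
python3 m.py
```

```text
15.7 [  0.88554448 100.94324482] 0.03136937726071367 [-1.89624623 -4.73590577  3.38682798] 20.00530779361725
Y [224.39 229.06] [-45.09 100.37] [np.float64(102.22), np.float64(98.52)]
R [224.55 229.43] [-38.03 100.24] [np.float64(102.16), np.float64(98.3)]
```

Aligned to within about 0.2 mm, with the button held pressed at 31.4 mm. Handing in.

```bash
python3 -c "
from cell import *
print(hand_in())"
```

```text
the job is handed in; nothing more can be done
None
```

I pushed the safety slide back to its stop, drew the arm out until its pointer lined up with the yellow marker to about 0.2 mm by the wrist camera, and handed in with the button still squeezed at 20 N. On the first try at the slide, a finger pressed the tongue at about 20 N before I re-gripped higher.

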